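# Release and push open the gauge box cover

### The job

Open the walnut gauge box on the shelf: first press the brass snap tab all the way in with the fingertips, then push the released cover off its seat over the gauge well and along the box, over the tab, until it meets the end rim beyond the tab. Push the cover without lifting or tipping it, and leave the roll pins, the mallet and the setting ring where they are.

Things in the scene. Friction and masses are not known exactly. Their poses are not given: they have to be found in the camera images.
- gauge_box: Walnut box fixed to the shelf, 140 (its x) x 320 (its y) x 58 high; origin at the centre of its underside, z up. A 12 mm wide rim runs all round with its top at z = 58. Inside the rim the floor of the sliding way is at z = 45 (116 wide, y = -148 to 148). The half y < 0 is an open well with the bore gauge in it, under the cover; the half y > 0 is a flat solid deck at z = 45 with the snap tab in it. The cover slides from the well half towards +y, onto the deck.
- cover: Loose flat wooden cover, 112 (x) x 140 (y) x 13 mm thick, 0.2 to 0.45 kg; origin at the centre of its underside; axes as the box's when seated. It lies in the way between the rims (2 mm play each side), its top level with the rim, carried on two side runners that keep its panel 3 mm clear of the deck. Seated, its origin is at y = -76.5, z = 45 in the box's frame; pushed against the far rim it is at y = 78. Until the tab is in, its edge runs against the tab.
- rib (a point): Centre of the upright wooden rib on the cover: 64 long (along the cover's x), 14 thick (y), standing 22 mm above the cover's top; this point is half-way up, 20 mm to the -y side of the cover's centre and 11 mm above its top. The rib's -y face is what can be pushed.
- snap_tab (a joint): Travel of the brass snap tab, straight down into the deck: 0 = out (12 mm above the deck, in the cover's way), 0.012 m = fully in, flush with the deck. Needs about 4 to 5 N; it stays where it is left. The cover passes over it from about 0.0095 m.
- tab_top (a point): Centre of the top of the snap tab, a brass block 36 x 36 mm with grooves across its top, just past the cover's edge; at the box's x = 0, y = 14, z = 57 when out.
- pin_a: Steel roll pin standing upright on the shelf at the box's -x side, 20 mm diameter, 55 high; origin at the centre of its underside. Leave alone.
- pin_b: A second roll pin, the same. Leave alone.
- mallet: Copper mallet lying on the shelf beyond the box, 220 mm long with its head 80 mm wide and 42 high; origin under its handle, 106 mm from the head end, handle towards its -x. Leave alone.
- setting_ring: Steel setting ring, 60 mm diameter, 22 high, flat on the shelf past the deck end of the box; origin at the centre of its underside. Leave alone.
Mind the look-alikes: they are no part of the job. Of the things shaped like the cover, the wooden one is meant.

How it is judged:
On the way, in this order (a step that is already met when the one before it is completed fails the run):
1. the snap tab is pressed in while the cover is still on its seat (value of joint snap_tab above 0.0095 m and y of cover in the frame of gauge_box below -0.068 m), for 0.1 s.
2. the cover is pushed off its seat to the far rim (value of joint snap_tab above 0.0095 m and y of cover in the frame of gauge_box above 0.068 m), for 0.2 s.
At the end, for the whole second after the job is handed in: The tab is in (joint over 0.0095 m) and the cover lies flat and at rest in the way, within about 10 mm of the far rim, so that the gauge well is uncovered (all of step 2 and y of cover in the frame of gauge_box below 0.082 m and z of cover in the frame of gauge_box between 0.042 and 0.05 m and angle between cover's own z axis and vertical below 0.05 rad and linear speed of cover below 0.01 m/s); the robot touches nothing.
It fails at once if the cover is lifted more than 8 mm or tipped more than 0.15 rad (z of cover in the frame of gauge_box above 0.053 m or angle between cover's own z axis and vertical above 0.15 rad).
It fails at once if a roll pin (pin_a) is moved more than 15 mm (distance of pin_a from where it was at the start of the episode above 0.015 m).
It fails at once if a roll pin (pin_b) is moved more than 15 mm (distance of pin_b from where it was at the start of the episode above 0.015 m).
It fails at once if a mallet (mallet) is moved more than 15 mm (distance of mallet from where it was at the start of the episode above 0.015 m).
It fails at once if a setting ring (setting_ring) is moved more than 15 mm (distance of setting_ring from where it was at the start of the episode above 0.015 m).
It also fails if it takes over 40 s, if anything falls off the work surface, if the arm or the gripper's body presses on something with over 40 N, if the wrist force passes 120 N, or if a joint passes its speed limit or range.

### The arm

A 6-joint arm with a two-finger parallel gripper is mounted at the origin on the work surface. World frame = base frame: x ahead of the robot, y to its left, z up, the work surface at z = 0. Lengths are in m, angles in rad, forces in N, time in s.
With the tool pointing down it reaches from about 0.375 to 0.925 m from the base axis. Payload 5.7 kg.
Tool frame: the origin (TCP) lies at the very end of the fingers, on their centre line; the grasp point (between the pads) lies 19 mm behind it; z points along the fingers, y is the line along which they close (so a half turn about z gives the same grasp; the last joint's range is limited). The gripper opens to 88 mm and grips with 3 to 60 N. Pads are 20 mm wide; open, the fingers measure 115 mm over their backs; the gripper's body (75 mm by 178 mm) begins 61 mm behind the grasp point.
Start: joints at [-1.331, 0.359, 1.51, -0, 1.272, -0.115], TCP at [0.208, -0.563, 0.223] pointing down, gripper open.
Joint ranges: [-2.97, 2.97], [-1.01, 2.36], [0.21, 2.38], [-0.96, 4.11], [0.2, 2.71], [-2.98, 2.98]. Speed limits (rad/s): [2.39, 2.39, 3.14, 3.14, 3.14, 3.14].

### API

Orientations are given as [roll, pitch, yaw] about the fixed x, y, z axes, in that order (R = Rz(yaw) Ry(pitch) Rx(roll)).
In Python, from cell import get_obs, viewer, r gives the robot as it stands.
- The arm moves only by the tool jog_arm, never from a script. Its argument "increments" is a list that holds one entry, the list of rows, each a list of 5 numbers: the shift along the world's x, y, z in m, then the turn about the world's z in units of 5 degrees (1.0 is 5 degrees), then the finger opening in m, from 0 to 0.0878. A call has 1 to 10 rows; each row is the pose to reach, as a shift and turn from the pose commanded when the call began; what a row does not reach only later rows make up. A row lasts 1/12 s, in which the tool goes at most 41.7 mm and 7.16 degrees, less where a joint would pass 70% of its speed; a pose out of reach is approached as far as the arm can. A call with a gripper value outside its range is refused whole. The fingers move at their own pace and stop on an object; the grip force is fixed at half the most. Time passes only in rows, so rows that repeat a pose let the fingers close. It gives the time, the measured TCP pose, the force, the opening and the grip force at its end, in the units of the state.
- get_obs(): the state, without advancing time (a new reading comes with each control period).
- viewer.camera(name): name is "side" or "top" or "wrist"; returns a dict with "color" (384x512x3 uint8, blue, green, red), "mtx" (3x3 intrinsics, pixels), "distortion" ([k1, k2, p1, p2, k3] as OpenCV has them; the pictures are not rectified), "R" (3x3) and "t" (3): a world point X has camera coordinates R X + t; the wrist camera has in their place "T_tool_cam" (4x4, takes a point from camera to tool coordinates, whose origin is the TCP and whose axes are the flange's). Camera axes: x right, y down, z forward; pixel columns grow to the right and rows downward; lengths in m; the calibration is good to about 2 mm. A picture is of the moment at which its call begins: read the wrist's pose just before it. There is no depth.
- r.close_job(): hands the job in; it is judged then, once.
The state is a dict: "clock": time; "joint_positions": joint angles; "dq": joint speeds; "effort": joint torques, N m; "tool_pos": TCP position; "tool_rot": TCP orientation; "contact_force": force on the tool from outside, world axes, zero at the start; "ft_torque": the same for the moment, N m; "finger_gap": finger opening in m; "grip_force": force on a finger pad.
Only numpy, scipy, OpenCV 4.12 (cv2) and the standard library are available. Lean on these libraries where they do the work, as an engineer would, in place of code of your own. Each camera call takes 0.05 s, during which the arm holds its last target. There are 200 camera calls.

## Working session

There is one attempt and no reset: what is moved stays moved. The work goes in short steps, Python scripts to look and compute and a tool call to move; the robot and the scene stay as the last step left them, time stands still between calls to the robot, and variables do not carry over. Pictures are saved under pics/ and viewed, at most 10 in all, crops included, and the job is handed in when it is done.

Besides the shell and the picture viewer there is one more tool, called after "Call:" as name(argument=value, ...), one argument or row to a line, values as JSON. jog_arm: Moves the arm, as the interface text tells. Its arguments: {"type":"object","properties":{"increments":{"type":"array","items":{"type":"array","items":{"type":"array","items":{"type":"number"}}}}},"required":["increments"]}

```bash
mkdir -p pics; ls; python3 - <<'E'
from cell import get_obs, viewer, r
import cv2, pickle
o=get_obs(); print(o)
for n in ("top","side"):
    c=viewer.camera(n); cv2.imwrite(f"pics/{n}0.png",cv2.resize(c["color"],None,fx=1.5,fy=1.5)); pickle.dump(c,open(f"{n}0.pkl","wb"))
E
```

```text
pics
{'clock': 0.0, 'joint_positions': array([-1.33108557e+00,  3.59468067e-01,  1.51143775e+00, -1.10735347e-05,
        1.27250181e+00, -1.15090295e-01]), 'dq': array([ 0.00036415, -0.00046341, -0.00094327,  0.00063384,  0.00016345,
        0.00039271]), 'effort': array([-1.03079005e-04, -5.15371299e+01, -2.70722669e+01,  6.76545734e-02,
        3.51923984e-02, -1.28271904e-04]), 'tool_pos': array([ 0.20827004, -0.56194933,  0.22182957]), 'tool_rot': array([-3.13978847e+00, -1.97917068e-04,  3.54804140e-01]), 'contact_force': array([0.1502636 , 0.76952312, 0.59628723]), 'ft_torque': array([-0.02631046,  0.03725714,  0.00718612]), 'grip_force': 0.0, 'finger_gap': 0.08776107638083622}
```

View pics/top0.png

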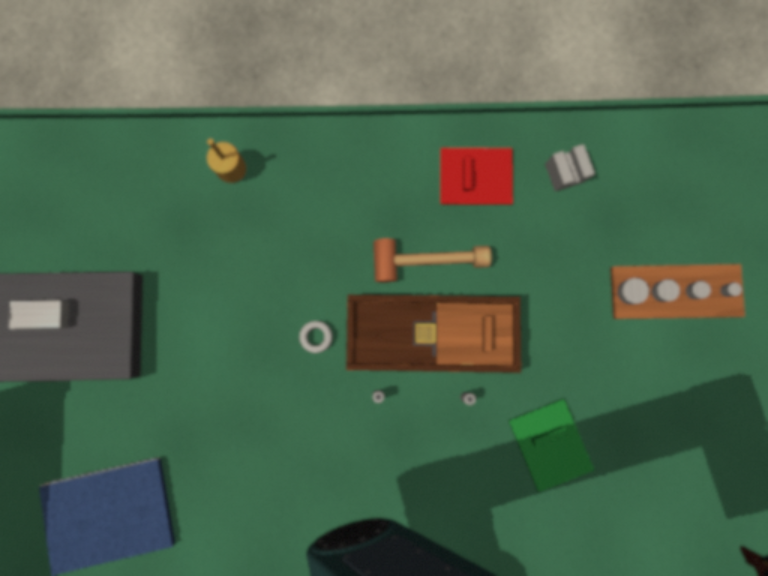

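View pics/side0.png

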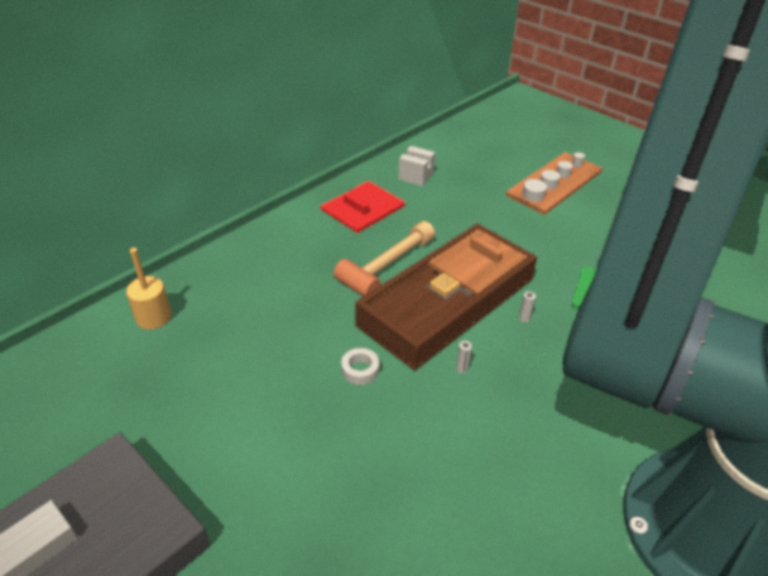

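The top view (at 1.5x) shows three cover-shaped things: red at (477,175), green at (552,445), and the wooden one in the walnut box at (475,334). Only the wooden one is meant: it lies in the box next to the brass tab at (425,333), with its rib at (488,334). The pins are at (378,397) and (469,399), the ring at (316,337) and the mallet at (385,258).

```bash
cat > h.py <<'E'
import cv2, numpy as np
def ray(c,px,z,R=None,t=None):
    R=c["R"] if R is None else R; t=c["t"] if t is None else t
    R=np.array(R);t=np.array(t).ravel()
    u=cv2.undistortPoints(np.array(px,float).reshape(-1,1,2),np.array(c["mtx"]),np.array(c["distortion"])).reshape(-1,2)
    d=np.c_[u,np.ones(len(u))]@R; C=-R.T@t
    return C+d*((z-C[2])/d[:,2])[:,None]
def blob(im,lo,hi,roi):
    x0,y0,x1,y1=roi; m=cv2.inRange(cv2.cvtColor(im,cv2.COLOR_BGR2HSV),lo,hi)
    k=np.zeros_like(m); k[y0:y1,x0:x1]=m[y0:y1,x0:x1]
    cs,_=cv2.findContours(k,cv2.RETR_EXTERNAL,cv2.CHAIN_APPROX_NONE)
    return max(cs,key=cv2.contourArea)
E
python3 - <<'E'
import pickle,cv2,numpy as np
from h import *
c=pickle.load(open("top0.pkl","rb")); im=c["color"]; hsv=cv2.cvtColor(im,cv2.COLOR_BGR2HSV)
print(hsv[222,283],hsv[222,310],hsv[222,250],hsv[210,200])
b=blob(im,(0,60,20),(18,255,255),(220,190,360,255))
q=cv2.minAreaRect(b); print("box",q); P=ray(c,cv2.boxPoints(q),.058);print(P.round(4),P.mean(0))
t=blob(im,(19,60,60),(32,255,255),(265,205,300,240)); q=cv2.minAreaRect(t);print("tab",q,ray(c,[q[0]],.057))
w=blob(im,(5,100,125),(18,255,255),(280,190,350,250)); q=cv2.minAreaRect(w);print("cover",q);print(ray(c,cv2.boxPoints(q),.058).round(4),ray(c,[q[0]],.058))
print("rib",ray(c,[[488/1.5,334/1.5]],.08),"pins",ray(c,np.array([[378,397],[469,399]])/1.5,.055),"ring",ray(c,[[316/1.5,337/1.5]],.02))
print("mallet",ray(c,[[385/1.5,281/1.5],[385/1.5,258/1.5]],.03))
E
python3 - <<'E'
import cv2
im=cv2.imread("pics/top0.png")[270:420,280:540]
cv2.imwrite("pics/crop.png",cv2.resize(im,None,fx=3,fy=3,interpolation=cv2.INTER_CUBIC))
E
```

```text
[ 21 137 160] [ 12 164 157] [ 11 163  75] [ 70 109 108]
box ((289.01043701171875, 221.7716064453125), (114.65972137451172, 49.65207290649414), 0.8184555768966675)
[[ 0.4609  0.071   0.058 ]
 [ 0.5981  0.0673  0.058 ]
 [ 0.5882 -0.2508  0.058 ]
 [ 0.4518 -0.2431  0.058 ]] [ 0.52474975 -0.08887014  0.058     ]
tab ((283.0, 221.5), (13.0, 14.0), 90.0) [[ 0.52527338 -0.07286437  0.057     ]]
cover ((315.4999694824219, 222.0), (50.99999237060547, 39.99999237060547), -0.0)
[[ 0.4687 -0.0905  0.058 ]
 [ 0.579  -0.0936  0.058 ]
 [ 0.5767 -0.2346  0.058 ]
 [ 0.4667 -0.2301  0.058 ]] [[ 0.52246084 -0.16236144  0.058     ]]
rib [[ 0.51963823 -0.18493774  0.08      ]] pins [[ 0.4084867   0.01504459  0.055     ]
 [ 0.4024958  -0.15095934  0.055     ]] ring [[0.52073687 0.1311757  0.02      ]]
mallet [[ 0.62504471 -0.00242143  0.03      ]
 [ 0.66944074 -0.0032515   0.03      ]]
```

View pics/crop.png

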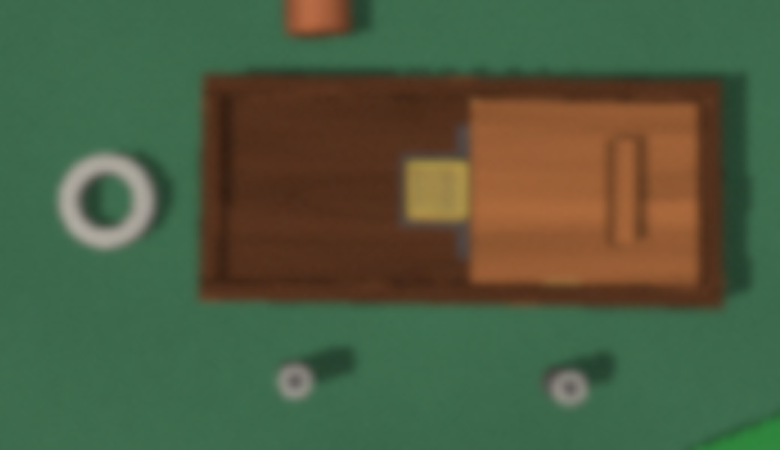

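The crop confirms it: wooden cover with its rib at crop (627,190), brass tab at (436,190) beside its edge. The box centre is about (0.525,-0.089) with yaw about -1.75°, which puts the tab at about (0.525,-0.074). I'm moving above it with yaw at about 88°.

Call:
jog_arm(
  increments=[
    [[0.01, 0.015, 0, 0.4, 0], [0.03, 0.045, 0, 1.2, 0], [0.05, 0.075, 0, 2.0, 0], [0.07, 0.105, 0, 2.8, 0], [0.09, 0.135, 0, 3.6, 0], [0.11, 0.165, 0, 4.4, 0], [0.13, 0.195, 0, 5.2, 0], [0.15, 0.225, 0, 6.0, 0], [0.165, 0.25, 0, 6.8, 0], [0.165, 0.25, 0, 6.8, 0]],
  ],
)

```text
clock: 0.93
tool_pos: [0.3748, -0.3068, 0.2223]
tool_rot: [-3.14, -0.003, 0.957]
contact_force: [-0.3, 0.1, 1.0]
finger_gap: 0.0247
grip_force: 0.0
```

Call:
jog_arm(
  increments=[
    [[0.01, 0.015, 0, 0.4, 0], [0.03, 0.045, 0, 1.2, 0], [0.05, 0.075, 0, 2.0, 0], [0.07, 0.105, 0, 2.8, 0], [0.09, 0.135, 0, 3.6, 0], [0.11, 0.17, 0, 4.4, 0], [0.13, 0.2, 0, 5.2, 0], [0.145, 0.225, 0, 6.0, 0], [0.152, 0.238, 0, 6.8, 0], [0.152, 0.238, 0, 6.8, 0]],
  ],
)

```text
clock: 1.77
tool_pos: [0.5263, -0.0718, 0.2224]
tool_rot: [3.142, -0.001, 1.548]
contact_force: [0.0, -0.1, -0.1]
finger_gap: 0.0003
grip_force: 0.0
```

```bash
python3 - <<'E'
from cell import get_obs, viewer
import cv2,pickle
o=get_obs(); c=viewer.camera("wrist"); pickle.dump((o,c),open("w1.pkl","wb")); cv2.imwrite("pics/w1.png",cv2.resize(c["color"],None,fx=1.5,fy=1.5))
print(o["tool_pos"],o["tool_rot"],c["T_tool_cam"])
E
```

```text
[ 0.52625819 -0.07183423  0.22238362] [ 3.14155508e+00 -1.04030808e-03  1.54793623e+00] [[-1.26308808e-03 -9.59131216e-01 -2.82958857e-01  7.93278376e-02]
 [ 9.99998729e-01 -9.36305668e-04 -1.29010444e-03  6.84943842e-04]
 [ 9.72443458e-04 -2.82960127e-01  9.59131180e-01 -1.62117222e-01]
 [ 0.00000000e+00  0.00000000e+00  0.00000000e+00  1.00000000e+00]]
```

View pics/w1.png

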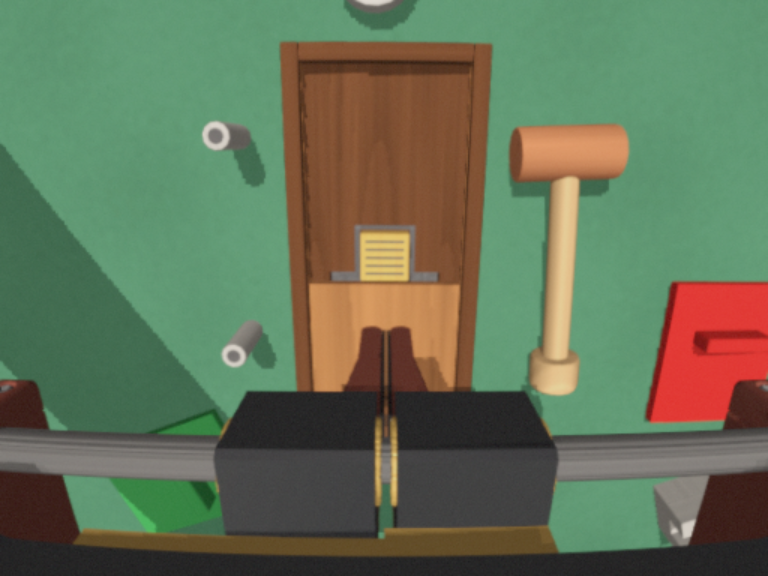

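The wrist view (at 1.5x) shows the tab centre at (385,257), the cover edge at row 283, and the rims around columns 290 and 482. Next I turn these pixels into positions.

```bash
python3 - <<'E'
import pickle
from h import *
from scipy.spatial.transform import Rotation as Ro
o,c=pickle.load(open("w1.pkl","rb"))
A=np.eye(4);A[:3,:3]=Ro.from_euler("xyz",o["tool_rot"]).as_matrix();A[:3,3]=o["tool_pos"]
W=np.linalg.inv(A@c["T_tool_cam"]); f=lambda p,z:ray(c,np.array(p)/1.5,z,W[:3,:3],W[:3,3]).round(4)
t=blob(c["color"],(19,60,60),(32,255,255),(230,150,280,192)); q=cv2.minAreaRect(t); print(q)
print("tab",f([np.array(q[0])*1.5],.057)); print("cover edge",f([[310,283],[460,283]],.057))
print("box far corners",f([[281,44],[492,45]],.058),"low",f([[299,392],[472,390]],.058))
E
```

```text
((256.0, 170.5), (33.0, 32.0), 90.0)
tab [[ 0.5256 -0.0715  0.057 ]]
cover edge [[ 0.47   -0.091   0.057 ]
 [ 0.5815 -0.0936  0.057 ]]
box far corners [[0.4615 0.0735 0.058 ]
 [0.6    0.0695 0.058 ]] low [[ 0.4546 -0.1817  0.058 ]
 [ 0.5932 -0.1831  0.058 ]]
```

The tool is already centred over the tab, so I go straight down: quickly to z of about 0.065, then slowly.

Call:
jog_arm(
  increments=[
    [[0, 0, -0.02, 0, 0], [0, 0, -0.05, 0, 0], [0, 0, -0.08, 0, 0], [0, 0, -0.11, 0, 0], [0, 0, -0.13, 0, 0], [0, 0, -0.145, 0, 0], [0, 0, -0.153, 0, 0], [0, 0, -0.157, 0, 0], [0, 0, -0.157, 0, 0]],
  ],
)

```text
clock: 2.57
tool_pos: [0.5248, -0.0752, 0.0653]
tool_rot: [-3.14, -0.0, 1.54]
contact_force: [-0.5, 1.0, 0.7]
finger_gap: 0.0007
grip_force: 0.0
```

Call:
jog_arm(
  increments=[
    [[0, 0, -0.004, 0, 0], [0, 0, -0.008, 0, 0], [0, 0, -0.011, 0, 0], [0, 0, -0.014, 0, 0], [0, 0, -0.016, 0, 0], [0, 0, -0.018, 0, 0], [0, 0, -0.0195, 0, 0], [0, 0, -0.0195, 0, 0], [0, 0, -0.0195, 0, 0]],
  ],
)

```text
clock: 3.32
tool_pos: [0.5257, -0.0746, 0.0461]
tool_rot: [3.141, -0.0, 1.542]
contact_force: [1.5, -1.4, 2.0]
finger_gap: 0.0006
grip_force: 1.0
```

Call:
jog_arm(
  increments=[
    [[0, 0, -0.001, 0, 0], [0, 0, -0.002, 0, 0], [0, 0, -0.002, 0, 0], [0, 0, -0.002, 0, 0]],
  ],
)

```text
clock: 3.65
tool_pos: [0.5257, -0.0746, 0.0453]
tool_rot: [3.141, 0.0, 1.542]
contact_force: [-0.5, 0.2, 16.3]
finger_gap: 0.0004
grip_force: 7.8
```

At 16 N the tab has bottomed out, flush with the deck. I raise the tool, go behind the rib with the fingers spread to 30 mm, and look.

Call:
jog_arm(
  increments=[
    [[0, 0, 0.01, 0, 0], [0, 0, 0.03, 0, 0], [0, 0, 0.055, 0, 0], [0, -0.01, 0.075, 0, 0.03], [-0.001, -0.035, 0.085, 0, 0.03], [-0.002, -0.065, 0.085, 0, 0.03], [-0.003, -0.095, 0.085, 0, 0.03], [-0.004, -0.12, 0.085, 0, 0.03], [-0.004, -0.136, 0.085, 0, 0.03], [-0.004, -0.136, 0.085, 0, 0.03]],
  ],
)

```text
clock: 4.48
tool_pos: [0.521, -0.2133, 0.129]
tool_rot: [-3.141, 0.001, 1.539]
contact_force: [0.0, -0.5, 0.2]
finger_gap: 0.0301
grip_force: 0.0
```

```bash
python3 - <<'E'
from cell import get_obs, viewer
import cv2,pickle
o=get_obs(); c=viewer.camera("wrist"); pickle.dump((o,c),open("w2.pkl","wb")); cv2.imwrite("pics/w2.png",cv2.resize(c["color"],None,fx=1.5,fy=1.5))
print(o["tool_pos"],o["tool_rot"],o["finger_gap"])
E
```

```text
[ 0.52102354 -0.21325712  0.12901642] [-3.14105662e+00  5.07809868e-04  1.53903873e+00] 0.03009854718502265
```

View pics/w2.png

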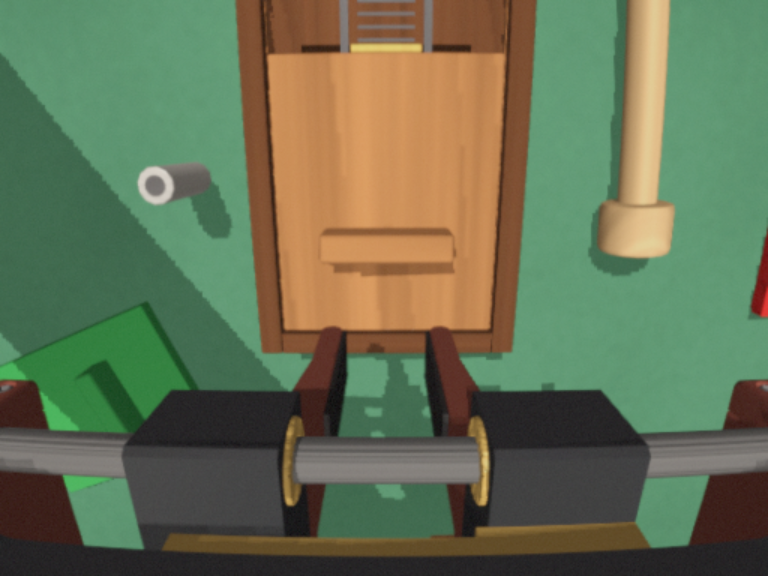

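The rib's near top edge is at row 263 (columns 321-453), the cover's back edge at row 331, and the tab is sunk with its grooves at (386,20). Both fingertips line up with the rib.

```bash
python3 - <<'E'
import pickle
from h import *
from scipy.spatial.transform import Rotation as Ro
o,c=pickle.load(open("w2.pkl","rb"))
A=np.eye(4);A[:3,:3]=Ro.from_euler("xyz",o["tool_rot"]).as_matrix();A[:3,3]=o["tool_pos"]
W=np.linalg.inv(A@c["T_tool_cam"]); f=lambda p,z:ray(c,np.array(p)/1.5,z,W[:3,:3],W[:3,3]).round(4)
print("rib",f([[321,263],[453,263]],.080)); print("cover back",f([[285,331],[492,331]],.058)); print("cover front",f([[268,55],[503,53]],.058))
E
```

```text
rib [[ 0.4918 -0.1875  0.08  ]
 [ 0.5542 -0.1896  0.08  ]]
cover back [[ 0.4657 -0.2308  0.058 ]
 [ 0.5791 -0.2345  0.058 ]]
cover front [[ 0.4701 -0.0912  0.058 ]
 [ 0.5806 -0.0939  0.058 ]]
```

Call:
jog_arm(
  increments=[
    [[0.001, 0.002, -0.015, 0, 0.03], [0.002, 0.003, -0.035, 0, 0.03], [0.002, 0.003, -0.05, 0, 0.03], [0.002, 0.003, -0.06, 0, 0.03], [0.002, 0.003, -0.064, 0, 0.03], [0.002, 0.003, -0.064, 0, 0.03]],
  ],
)

```text
clock: 5.03
tool_pos: [0.5225, -0.2063, 0.0642]
tool_rot: [-3.139, -0.001, 1.542]
contact_force: [0.5, 0.8, 0.5]
finger_gap: 0.0304
grip_force: 0.0
```

Call:
jog_arm(
  increments=[
    [[0, 0.004, 0, 0, 0.03], [0, 0.008, 0, 0, 0.03], [0, 0.011, 0, 0, 0.03], [0.0005, 0.015, 0, 0, 0.03], [0.0005, 0.02, 0, 0, 0.03], [0.001, 0.025, 0, 0, 0.03], [0.001, 0.03, 0, 0, 0.03], [0.001, 0.035, 0, 0, 0.03]],
  ],
)

```text
clock: 5.7
tool_pos: [0.5253, -0.1728, 0.0658]
tool_rot: [3.14, 0.001, 1.542]
contact_force: [0.5, -4.7, 3.5]
finger_gap: 0.0294
grip_force: 2.3
```

Call:
jog_arm(
  increments=[
    [[0, 0.01, 0, 0, 0.03], [0.0005, 0.02, 0, 0, 0.03], [0.001, 0.03, 0, 0, 0.03], [0.001, 0.04, 0, 0, 0.03], [0.0015, 0.05, 0, 0, 0.03], [0.002, 0.06, 0, 0, 0.03], [0.002, 0.07, 0, 0, 0.03], [0.0025, 0.08, 0, 0, 0.03], [0.0025, 0.09, 0, 0, 0.03], [0.003, 0.098, 0, 0, 0.03]],
  ],
)

```text
clock: 6.53
tool_pos: [0.527, -0.0732, 0.065]
tool_rot: [-3.141, -0.0, 1.542]
contact_force: [-0.7, -4.1, 3.6]
finger_gap: 0.03
grip_force: 2.3
```

Call:
jog_arm(
  increments=[
    [[0, 0.005, 0, 0, 0.03], [0, 0.01, 0, 0, 0.03], [0, 0.014, 0, 0, 0.03], [0.0005, 0.018, 0, 0, 0.03], [0.0005, 0.021, 0, 0, 0.03], [0.0005, 0.024, 0, 0, 0.03], [0.0005, 0.026, 0, 0, 0.03], [0.0005, 0.026, 0, 0, 0.03]],
  ],
)

```text
clock: 7.2
tool_pos: [0.5278, -0.0483, 0.065]
tool_rot: [-3.141, -0.0, 1.542]
contact_force: [0.3, -2.1, 1.4]
finger_gap: 0.0299
grip_force: 1.3
```

Call:
jog_arm(
  increments=[
    [[0, 0.0015, 0, 0, 0.03], [0, 0.003, 0, 0, 0.03], [0, 0.0045, 0, 0, 0.03], [0, 0.0045, 0, 0, 0.03], [0, 0.0045, 0, 0, 0.03]],
  ],
)

```text
clock: 7.62
tool_pos: [0.5279, -0.0481, 0.0652]
tool_rot: [-3.141, 0.006, 1.544]
contact_force: [-2.3, -21.4, 0.8]
finger_gap: 0.0303
grip_force: 10.3
```

The force jumped to 21 N, so the cover is against something, presumably the rim. I back off, rise and check.

Call:
jog_arm(
  increments=[
    [[0, -0.004, 0, 0, 0.03], [0, -0.015, 0, 0, 0.03], [0, -0.025, 0, 0, 0.03], [0, -0.025, 0.02, 0, 0.03], [0, -0.025, 0.05, 0, 0.03], [0, -0.025, 0.09, 0, 0.03], [0, -0.025, 0.13, 0, 0.03], [0, -0.025, 0.15, 0, 0.03], [0, -0.025, 0.15, 0, 0.03]],
  ],
)

```text
clock: 8.37
tool_pos: [0.5312, -0.07, 0.2202]
tool_rot: [3.133, 0.001, 1.541]
contact_force: [0.3, 0.3, 0.6]
finger_gap: 0.0301
grip_force: 0.0
```

```bash
python3 - <<'E'
from cell import get_obs, viewer
import cv2,pickle
o=get_obs(); c=viewer.camera("wrist"); pickle.dump((o,c),open("w3.pkl","wb")); cv2.imwrite("pics/w3.png",cv2.resize(c["color"],None,fx=1.5,fy=1.5))
print(o["tool_pos"],o["contact_force"])
E
```

```text
[ 0.5311897  -0.07004129  0.22024922] [0.29174918 0.33605432 0.60952433]
```

View pics/w3.png

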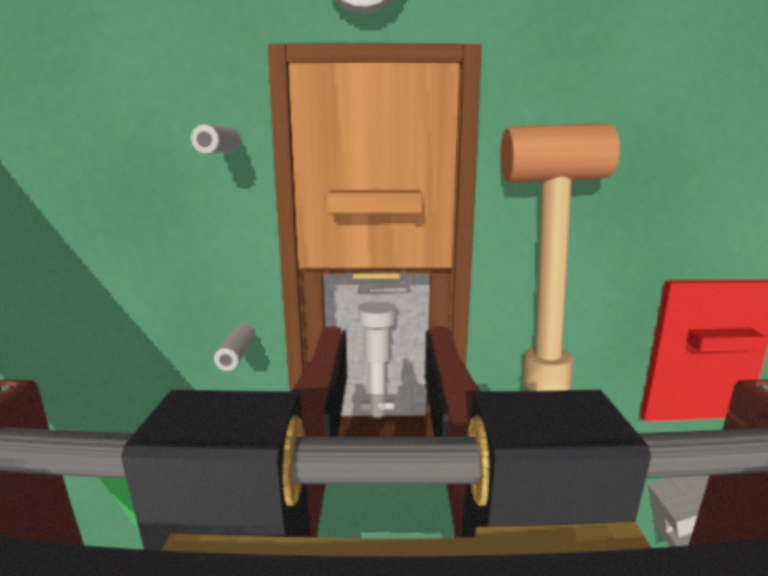

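The cover's front edge (row 63) touches the far rim, it lies flat between the side rims, and its back edge is at row 268. The well is open with the gauge in view, the pins, mallet and ring have not moved, and the arm is clear. I'm handing the job in.

```bash
python3 -c "
from cell import r
print(r.close_job())"
```

```text
the job is handed in; nothing more can be done
None
```

The job is handed in: I pressed the snap tab fully in and pushed the wooden cover along the box to the far rim, uncovering the gauge well; the pins, mallet and ring look unmoved in the last picture, and `close_job()` gave no verdict.

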